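# Re-rack microscope optics in reverse order

## Robot

A 6-joint arm with a two-finger parallel gripper is mounted at the origin on a cart in front of the work surface, level with it; the furniture and walls round the work are solid. World frame = base frame: x ahead of the robot, y to its left, z up, the work surface at z = 0. Lengths are in mm, angles in degrees, forces in N, time in s.
With the tool pointing down it reaches from about 375 to 975 mm from the base axis. Payload 3.8 kg.
Tool frame: the origin (TCP) lies at the centre of the arm's flange, where the gripper is bolted on; the fingertips stand 166 mm ahead of it and the grasp point (between the pads) lies 147 mm ahead of it; z points along the fingers, y is the line along which they close (so a half turn about z gives the same grasp; the last joint's range is limited). The gripper opens to 88 mm and grips with 3 to 60 N. Pads are 18 mm wide; open, the fingers measure 123 mm over their backs; the gripper's body (75 mm by 187 mm) begins 45 mm behind the grasp point.
Start: joints at [-78.375, 15.12, 91.902, -0, 72.978, -2.114], TCP at [160.313, -655.682, 404.706] pointing down, gripper open.
Joint ranges: [-150.88, 150.88], [-54.13, 125.18], [17.81, 147.31], [-75.09, 255.09], [0, 152.58], [-146.25, 146.25]. Speed limits (degrees/s): [147.25, 147.25, 180, 180, 180, 180].

## Interface

Orientations are given as [roll, pitch, yaw] about the fixed x, y, z axes, in that order (R = Rz(yaw) Ry(pitch) Rx(roll)).
In Python, from plant import arm gives the robot as it stands.
- The arm moves only by the tool send_rows, never from a script. Its argument "motion" is a list of rows, each a list of 7 numbers: the turn, a rotation vector about the tool's x, y, z in degrees, then the shift along the tool's x, y, z in cm, then the finger opening in cm, from 0 to 8.81. In form: [[ax, ay, az, dx, dy, dz, grip], ...]. A call has 1 to 8 rows; each row is the pose to reach, as a shift and turn from the pose commanded when the call began, along the tool's axes at that moment; what a row does not reach only later rows make up. A row lasts 1/12 s, in which the tool goes at most 41.7 mm and 7.16 degrees, less where a joint would pass 70% of its speed; a pose out of reach is approached as far as the arm can. A call with a gripper value outside its range is refused whole. The fingers move at their own pace and stop on an object; the grip force is fixed at half the most. Time passes only in rows, so rows that repeat a pose let the fingers close. It gives the time, the measured TCP pose, the force and the opening at its end, in the units of the state.
- arm.read_state(): the state, without advancing time (a new reading comes with each control period).
- arm.snapshot(name): name is "scene" or "top"; returns a dict with "pixels" (480x640x3 uint8, red, green, blue), "range_z" (480x640 float32, mm along the optical axis (not along the pixel's ray), 0 where there is no reading), "camera_matrix" (3x3 intrinsics, pixels), "k1" (the pictures are not rectified: a ray, as slopes to the right and down, at radius r is drawn at 1 + k1 r^2 times it, then the intrinsics apply), "pose" (4x4, takes a point from camera to world coordinates). Camera axes: x right, y down, z forward; pixel columns grow to the right and rows downward; lengths in mm; the calibration is good to about 2 mm. A picture is of the moment at which its call begins.
- arm.hand_in(): hands the job in, once; it reports no verdict.
The state is a dict: "t": time; "q": joint angles; "qd": joint speeds; "joint_torque": joint torques, N m; "position": TCP position; "eef_rot": TCP orientation; "wrist_force": force on the tool from outside, world axes, zero at the start; "torque": the same for the moment, N m; "width": finger opening in mm.
Only numpy, scipy, OpenCV 4.12 (cv2) and the standard library are available. Lean on these libraries where they do the work, as an engineer would, in place of code of your own. Each camera call takes 0.05 s, during which the arm holds its last target. There are 200 camera calls.

## Task

Move the four microscope optics (three white objectives and a black eyepiece) from the row of separate grey blocks to the empty aluminium rack, in reverse order: the one nearest the black knob of the block row goes on the pad farthest from the black knob of the aluminium rack, the next on the next pad, and the one farthest from its knob ends nearest the other knob. Keep every optic upright all the time, and leave each standing free in the middle of its own pad.

Things in the scene. Friction and masses are not known exactly. Their poses are not given: they have to be found in the camera images.
- objective_4: Smallest microscope objective, white squat round barrel, 24 mm diameter, 30 mm tall, about 0.09 kg. Widest in its lower part, tapering above. Origin: centre of its underside, z up (upright as it starts). Round about z, so any grasp yaw will do. 
- objective_10: Medium microscope objective, white round barrel, 26 mm diameter, 38 mm tall, about 0.11 kg. Widest in its lower half, tapering above. Origin: centre of its underside, z up (upright as it starts). Round about z, so any grasp yaw will do. 
- objective_40: Tallest microscope objective, white round barrel, 29 mm diameter, 46 mm tall, about 0.13 kg. Widest in its lower half, tapering above. Origin: centre of its underside, z up (upright as it starts). Round about z, so any grasp yaw will do. 
- eyepiece_2: Black eyepiece, 35 mm diameter over its lower 23 mm, then a tube of 24 mm diameter, 46 mm tall in all, about 0.075 kg. Origin: centre of its underside, z up (upright as it starts). Round about z, so any grasp yaw will do. 
- objective_4_block: Fixed grey block 56 x 47 x 10 mm with a round dark pad on top, under the smallest objective at the start and staying behind when that is taken. Origin: centre of its underside, 6 mm above the bench; its top face is 10 mm above the origin. Axes parallel to those of block_rail, +y towards the rail's knob.
- objective_10_block: Fixed grey block 56 x 47 x 10 mm with a round dark pad on top, under the medium objective at the start and staying behind when that is taken. Origin: centre of its underside, 6 mm above the bench; its top face is 10 mm above the origin. Axes parallel to those of block_rail, +y towards the rail's knob.
- objective_40_block: Fixed grey block 56 x 47 x 10 mm with a round dark pad on top, under the tallest objective at the start and staying behind when that is taken. Origin: centre of its underside, 6 mm above the bench; its top face is 10 mm above the origin. Axes parallel to those of block_rail, +y towards the rail's knob.
- eyepiece_2_block: Fixed grey block 56 x 47 x 10 mm with a round dark pad on top, under the black eyepiece at the start and staying behind when that is taken. Origin: centre of its underside, 6 mm above the bench; its top face is 10 mm above the origin. Axes parallel to those of block_rail, +y towards the rail's knob.
- block_rail: Fixed bare steel bar 64 mm wide (x), 6 mm thick, on the bench, carrying the row of four grey blocks along its y axis at y = +78, +26, -26, -78 mm (which block is where varies). Origin: on the bench under the middle of the row. A black knob (20 mm diameter, top 28 mm above the bench) stands at y = +119 mm, so +y is the knob end; the bar runs from y = -113 to +133 mm. It may lie at any yaw.
- pad_rack: Fixed one-piece aluminium rack 64 mm wide (x), from y = -113 to +133 mm, on the bench, empty at the start, with four square dark pads, 44 mm, level with its flat top 16 mm above its origin, centred at x = 0, y = +78, +26, -26, -78 mm. Nothing stands up between the pads. Origin: on the bench under the middle of the row. A black knob (20 mm diameter, top 38 mm above the bench) stands at y = +119 mm, so +y is the knob end. It may lie at any yaw.
Things that resemble listed ones, but are neither listed nor needed, are in the scene too. Leave any red or yellow look-alike of the eyepiece_2 alone.

How it is judged:
By the outcome, as a careful person would: the job done as asked, in the order asked, and still so for the second after the job is handed in, with the robot touching nothing.
It also fails if it takes over 104 s, if anything falls off the work surface, if the arm or the gripper's body presses on something with over 40 N, if the wrist force passes 120 N, or if a joint passes its speed limit or range.

## Working session

There is one attempt and no reset: what is moved stays moved. The work goes in short steps, Python scripts to look and compute and a tool call to move; the robot and the scene stay as the last step left them, time stands still between calls to the robot, and variables do not carry over. Pictures are saved under pics/ and viewed, on a budget of 14 in all, crops included, one or two more only if the job needs it, and the job is handed in when it is done.

Besides the shell and the picture viewer there is one more tool, called by a JSON object that holds its "fn" and its "kwargs". send_rows: Moves the arm, as the interface text tells. Its arguments: {"type":"object","properties":{"motion":{"type":"array"}},"required":["motion"]}

```bash
mkdir -p pics; ls
python3 - <<'E'
from plant import arm
import cv2,numpy as np
print(arm.read_state())
for n in("scene","top"):
    s=arm.snapshot(n); cv2.imwrite(f"pics/{n}0.png",s["pixels"][:,:,::-1]); np.savez(f"{n}0.npz",**s)
    print(n,s["camera_matrix"],s["k1"],s["pose"].round(3))
E
```

```text
pics
{'t': 0.0, 'q': array([-7.83758824e+01,  1.51696480e+01,  9.19823276e+01,  7.74327874e-04,
        7.29786110e+01, -2.11440475e+00]), 'qd': array([ 0.09490073,  0.01305004, -0.02041683, -0.04333489, -0.06883757,
        0.02710574]), 'joint_torque': array([-1.07303738e-03, -5.02115142e+01, -3.56875277e+01,  7.26016844e-02,
        2.93900259e-02, -1.81450741e-04]), 'position': array([ 160.23377703, -655.34298787,  403.37172281]), 'eef_rot': array([-1.79869530e+02, -5.55736627e-03,  1.37382885e+01]), 'wrist_force': array([-0.77994325,  0.18717782,  0.23994555]), 'torque': array([ 0.01327817, -0.03228068, -0.00501552]), 'width': 88.1730980094241}
scene [[524.53738658   0.         324.98530151]
 [  0.         524.53738658 230.1655351 ]
 [  0.           0.           1.        ]] 0.014166146245144165 [[ 6.45000e-01 -4.36000e-01  6.28000e-01 -1.65810e+01]
 [-7.64000e-01 -3.56000e-01  5.37000e-01 -5.27951e+02]
 [-1.10000e-02 -8.26000e-01 -5.63000e-01  5.35612e+02]
 [ 0.00000e+00  0.00000e+00  0.00000e+00  1.00000e+00]]
top [[454.36991521   0.         329.1118956 ]
 [  0.         454.36991521 239.21389982]
 [  0.           0.           1.        ]] -0.07188864497564564 [[ 1.80000e-02 -9.86000e-01  1.68000e-01  3.97566e+02]
 [-1.00000e+00 -1.50000e-02  2.10000e-02 -5.18150e+01]
 [-1.80000e-02 -1.68000e-01 -9.86000e-01  8.84798e+02]
 [ 0.00000e+00  0.00000e+00  0.00000e+00  1.00000e+00]]
```

View pics/top0.png

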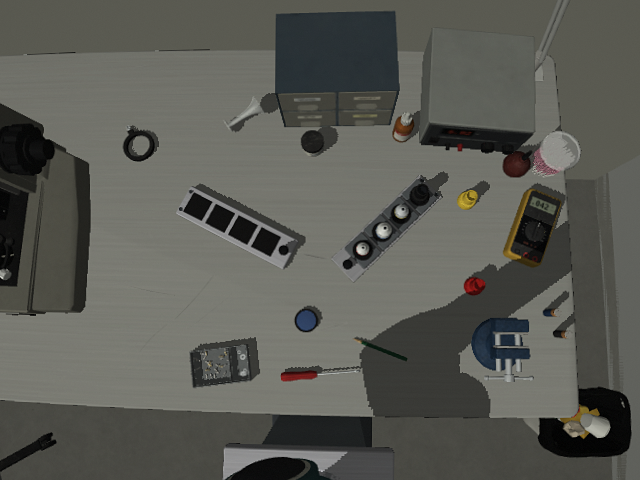

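View pics/scene0.png

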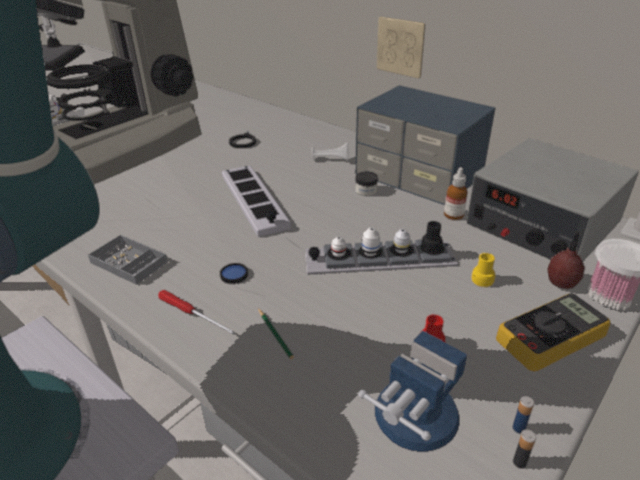

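```bash
cat > h.py <<'E'
import numpy as np, cv2
def rays(s,uv):
    D=np.array([s["k1"],0,0,0,0],float)
    n=cv2.undistortPoints(np.array(uv,float).reshape(-1,1,2),s["camera_matrix"],D).reshape(-1,2)
    P=s["pose"]; d=np.c_[n,np.ones(len(n))]@P[:3,:3].T
    return P[:3,3],d
def plane(s,uv,z):
    o,d=rays(s,uv); return o+d*((np.array(z)-o[2])/d[:,2])[:,None]
def cloud(s):
    v,u=np.mgrid[:480,:640]; o,d=rays(s,np.c_[u.ravel(),v.ravel()])
    return (o+d*s["range_z"].reshape(-1,1).astype(float)).reshape(480,640,3)
E
python3 - <<'E'
from h import *
s=np.load("top0.npz"); im=s["pixels"]
c=im[160:290,170:450,::-1]; cv2.imwrite("pics/crop1.png",cv2.resize(c,None,fx=2.8,fy=2.8,interpolation=cv2.INTER_CUBIC))
g=cv2.cvtColor(im,cv2.COLOR_RGB2GRAY)
m=(g<45).astype(np.uint8)
n,l,st,ce=cv2.connectedComponentsWithStats(m)
for i in range(1,n):
    if st[i,4]>25 and 170<ce[i][0]<450 and 160<ce[i][1]<290: print(st[i],ce[i].round(1),plane(s,[ce[i]],16)[0].round(1))
C=cloud(s)
for u,v in [(363,248),(383,230),(401,212),(420,192),(348,265),(284,250)]:
    p=C[v-9:v+10,u-9:u+10].reshape(-1,3); print((u,v),np.percentile(p[:,2],[5,50,90,99]).round(1))
print("bench",np.median(C[280:300,300:340,2]), "pads",[C[v,u].round(1) for u,v in[(198,206),(266,241)]])
E
```

```text
[406 179  32  30 445] [419.9 195. ] [ 637.1 -210.7   16. ]
[184 193  28  27 436] [197.2 206.1] [608.6 230.2  16. ]
[388 203  26  26 221] [399.8 217. ] [ 591.9 -170.6   16. ]
[206 204  29  28 448] [219.8 217.6] [585.7 183.3  16. ]
[229 216  28  28 457] [242.4 229.3] [563. 137.  16.]
[370 221  27  24 165] [380.7 233.7] [ 558.2 -133.2   16. ]
[252 228  28  28 449] [265.6 241.4] [539.7  90.3  16. ]
[353 239  23  22 219] [363.5 250. ] [ 525.7 -100.1   16. ]
[279 246  10   9  70] [283.4 249.7] [523.8  55.   16. ]
[343 259  10  10  75] [347.5 263.7] [498.6 -69.4  16. ]
(363, 248) [ 13.2  16.7  43.3 381.9]
(383, 230) [13.2 43.1 59.4 63.5]
(401, 212) [12.7 17.5 51.  54.3]
(420, 192) [ 6.2 36.5 59.9 63.3]
(348, 265) [-0.1  5.6 25.8 29. ]
(284, 250) [  3.7  15.9  36.2 377.2]
bench -0.7288047279634497 pads [array([609.2, 229.3,  14.3]), array([540.2,  89.3,  17.2])]
```

View pics/crop1.png

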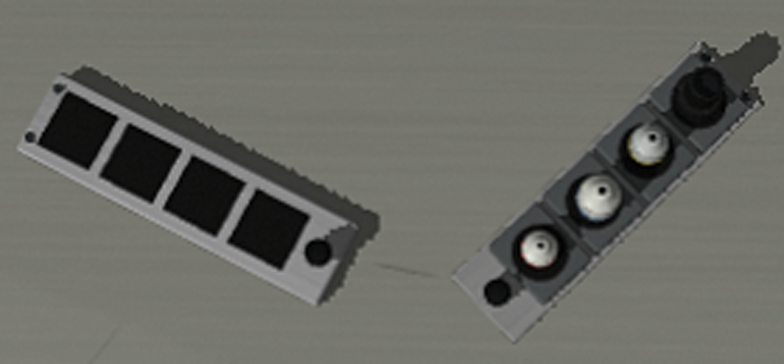

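Run:
```python
from h import *
s=np.load("top0.npz"); 
uv=[(363.2,247.5),(384.6,227.9),(403.2,208.9),(422.1,188.6),(347.5,263.7)]
P=plane(s,uv,[46,62,54,62,28]); print(P.round(1)); print(np.linalg.norm(np.diff(P[:,:2],axis=0),axis=1).round(1))
C=cloud(s); z=C[...,2]; im=s["pixels"].astype(int)
# clouds of optics: white pts mean
for u,v in [(363,248),(383,230),(401,212),(420,192)]:
    w=C[v-14:v+15,u-14:u+15].reshape(-1,3); h=w[(w[:,2]>34)&(w[:,2]<75)]; print("mid",((h.min(0)+h.max(0))/2).round(1),h.mean(0).round(1),len(h))
# block tops z~16 on row: rail axis via minAreaRect of pixels 3<z<25
m=((z>3)&(z<24)).astype(np.uint8)
for u,v in[(383,230),(240,228)]:
    n,l=cv2.connectedComponents(m); k=l[v-12:v+13,u-25:u+26]; i=np.bincount(k[k>0]).argmax(); q=C[l==i]; print(cv2.minAreaRect(q[:,:2].astype(np.float32)),len(q))
k=(z>65)&(z<380)&(C[...,0]>430)&(C[...,0]<800)&(abs(C[...,1])<340)
n,l,st,ce=cv2.connectedComponentsWithStats(k.astype(np.uint8))
for i in range(1,n):
    if st[i,4]>8: q=C[l==i]; print("obst",q.min(0).round(),q.max(0).round())
# scene view cross-check
S=np.load("scene0.npz"); D=cloud(S)
for u,v in [(338,243),(371,240),(402,240),(433,238)]:
    w=D[v-16:v+17,u-14:u+15].reshape(-1,3); h=w[(w[:,2]>34)&(w[:,2]<75)]; h=h[abs(h[:,0]-np.median(h[:,0]))<20]; print("scene",h.min(0).round(1),h.max(0).round(1))
```

```text
[[ 525.9  -97.8   46. ]
 [ 560.6 -136.1   62. ]
 [ 599.1 -171.9   54. ]
 [ 636.7 -206.7   62. ]
 [ 497.2  -69.2   28. ]]
[ 51.7  52.5  51.3 195.9]
mid [ 534.2 -105.5   40.4] [525.4 -97.5  40.8] 110
mid [ 567.7 -142.3   49.3] [ 557.9 -135.9   52.7] 197
mid [ 595.2 -169.3   47.3] [ 595.6 -167.9   46.9] 161
mid [ 633.9 -206.4   49.2] [ 633.1 -204.8   49. ] 225
((573.3567504882812, -146.95895385742188), (65.14839172363281, 245.80877685546875), 45.01679992675781) 3009
((569.0831909179688, 150.58871459960938), (246.7991485595703, 67.23748016357422), 64.20130920410156) 3896
obst [ 771. -154.   65.] [800.  65. 154.]
obst [ 733. -340.   65.] [ 800. -210.  115.]
obst [ 759. -187.   68.] [ 779. -166.  100.]
scene [ 510.5 -106.7   34.1] [532.7 -82.   49. ]
scene [ 540.9 -148.4   34.1] [ 569.  -120.2   66.1]
scene [ 582.3 -182.4   34. ] [ 607.6 -157.    57.7]
scene [ 615.6 -221.1   34. ] [ 645.2 -188.5   65.6]
```

{"fn": "send_rows", "kwargs": {"motion": [[0,0,0,2.5,-2.3,0,8.8],[0,0,0,5,-4.6,0,8.8],[0,0,0,8,-7.5,0,8.8],[0,0,0,11,-10.3,0,8.8],[0,0,0,14,-13.1,0,8.8],[0,0,0,17,-15.9,0,8.8],[0,0,0,20,-18.6,0,8.8],[0,0,0,22,-20.5,0,8.8]]}}

```text
t: 0.77
position: [326.4, -401.4, 404.2]
eef_rot: [-179.9, -0.0, 13.8]
wrist_force: [0.6, 0.2, -0.8]
width: 88.1
```

{"fn": "send_rows", "kwargs": {"motion": [[0,0,0,2.5,-2.3,0,8.8],[0,0,0,5,-4.6,0,8.8],[0,0,0,8,-7.5,0,8.8],[0,0,0,11,-10.3,0,8.8],[0,0,0,14,-13.1,0,8.8],[0,0,0,17,-15.9,0,8.8],[0,0,0,20,-18.6,0,8.8],[0,0,0,22,-20.5,0,8.8]]}}

```text
t: 1.43
position: [491.4, -150.0, 404.4]
eef_rot: [-179.9, -0.0, 13.8]
wrist_force: [-0.1, 0.1, 0.3]
width: 88.1
```

{"fn": "send_rows", "kwargs": {"motion": [[0,0,-6,2,-1.9,0,8.8],[0,0,-12,3.5,-3.3,0,8.8],[0,0,-18,4.72,-4.48,0,8.8],[0,0,-24,4.72,-4.48,0,8.8],[0,0,-30,4.72,-4.48,0,8.8],[0,0,-36,4.72,-4.48,0,8.8],[0,0,-40,4.72,-4.48,0,8.8]]}}

```text
t: 2.02
position: [525.5, -97.8, 404.1]
eef_rot: [-179.9, 0.0, 54.1]
wrist_force: [-0.1, 1.1, -0.2]
width: 87.9
```

{"fn": "send_rows", "kwargs": {"motion": [[0,0,-6,0,0,2,8.8],[0,0,-12,0,0,4,8.8],[0,0,-18,0,0,6,8.8],[0,0,-24,0,0,8,8.8],[0,0,-30,0,0,10,8.8],[0,0,-36.26,0,0,12,8.8],[0,0,-36.26,0,0,13.47,8.8],[0,0,-36.26,0,0,13.47,8.8]]}}

```text
t: 2.68
position: [523.5, -97.7, 265.9]
eef_rot: [-179.6, -0.1, 90.0]
wrist_force: [-0.4, 0.4, -0.5]
width: 87.4
```

Run:
```python
from plant import arm
import cv2,numpy as np
for i in range(2):
    s=arm.snapshot("scene"); r=arm.read_state(); print(r["t"],r["position"].round(1),r["eef_rot"].round(2))
np.savez("scene1.npz",**s)
cv2.imwrite("pics/s1.png",cv2.resize(s["pixels"][130:330,240:510,::-1],None,fx=2.9,fy=2.9,interpolation=cv2.INTER_CUBIC))
```

```text
2.7333 [524.3 -97.9 267.8] [-1.7971e+02 -7.0000e-02  8.9970e+01]
2.7833 [525.2 -98.1 269.4] [-1.7989e+02 -3.0000e-02  8.9970e+01]
```

View pics/s1.png

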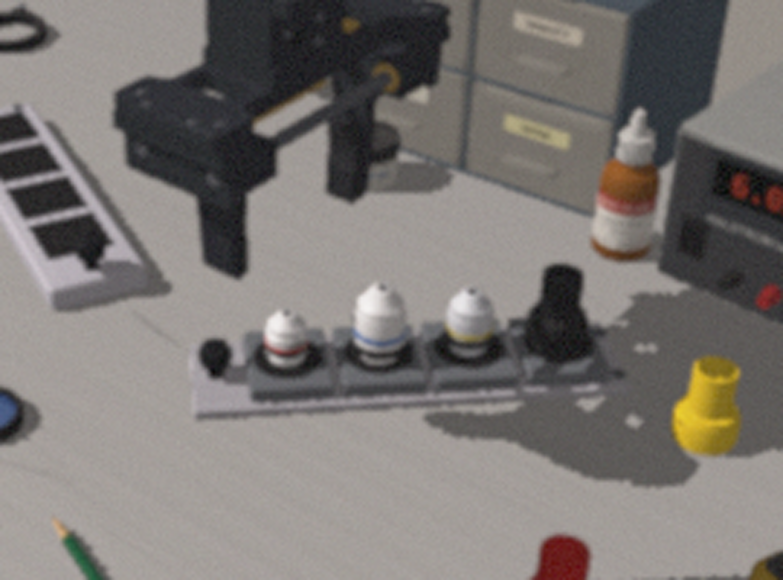

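{"fn": "send_rows", "kwargs": {"motion": [[0,0,0,0,0,2,7],[0,0,0,0,0,4.5,6],[0,0,0,0,0,6.5,6],[0,0,0,0,0,7.5,5],[0,0,0,0,0,8.1,4.5],[0,0,0,0,0,8.4,4],[0,0,0,0,0,8.4,4],[0,0,0,0,0,8.4,4]]}}

```text
t: 3.45
position: [526.3, -98.3, 187.2]
eef_rot: [179.9, 0.0, 90.0]
wrist_force: [0.2, 0.8, 0.1]
width: 40.3
```

{"fn": "send_rows", "kwargs": {"motion": [[0,0,0,0,0,0,3.4],[0,0,0,0,0,0,3],[0,0,0,0,0,0,2.6],[0,0,0,0,0,0,2.3],[0,0,0,0,0,0,2],[0,0,0,0,0,0,1.8],[0,0,0,0,0,0,1.8],[0,0,0,0,0,0,1.8]]}}

```text
t: 4.12
position: [525.7, -98.2, 186.4]
eef_rot: [180.0, 0.0, 90.0]
wrist_force: [-1.7, 0.2, 5.4]
width: 21.5
```

Run:
```python
from plant import arm
import cv2,numpy as np
s=arm.snapshot("scene"); r=arm.read_state(); print(r["t"],r["position"].round(1),r["wrist_force"].round(1),r["width"])
cv2.imwrite("pics/s2.png",cv2.resize(s["pixels"][190:290,290:430,::-1],None,fx=5,fy=5,interpolation=cv2.INTER_CUBIC))
```

```text
4.1667 [525.7 -98.2 186.5] [-2.1 -0.2  5.6] 21.49542610958059
```

View pics/s2.png

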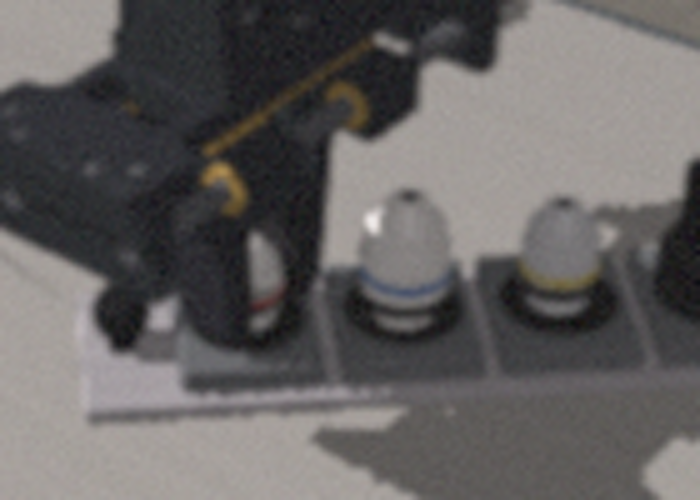

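{"fn": "send_rows", "kwargs": {"motion": [[0,0,0,0,0,0,2.6],[0,0,0,0,0,0,2.8],[0,0,0,0,0,0.15,2.8],[0,0,0,0,0,0.25,2.8],[0,0,0,0,0,0.25,2.6],[0,0,0,0,0,0.25,2.2],[0,0,0,0,0,0.25,1.8],[0,0,0,0,0,0.25,1.8]]}}

```text
t: 4.83
position: [525.4, -98.2, 183.3]
eef_rot: [-180.0, -0.0, 90.0]
wrist_force: [-0.5, -0.0, -0.7]
width: 21.3
```

{"fn": "send_rows", "kwargs": {"motion": [[0,0,0,0,0,0,1.8],[0,0,0,0,0,0,1.8],[0,0,0,0,0,0,1.8]]}}

```text
t: 5.08
position: [525.5, -98.2, 183.5]
eef_rot: [-180.0, -0.0, 90.0]
wrist_force: [0.6, -0.1, -0.6]
width: 21.0
```

{"fn": "send_rows", "kwargs": {"motion": [[0,0,0,0,0,-0.3,1.8],[0,0,0,0,0,-0.8,1.8],[0,0,0,0,0,-1.6,1.8],[0,0,0,0,0,-2.8,1.8],[0,0,0,0,0,-4.2,1.8],[0,0,0,0,0,-5.8,1.8],[0,0,0,0,0,-7.2,1.8],[0,0,0,0,0,-8,1.8]]}}

```text
t: 5.75
position: [526.5, -98.4, 266.8]
eef_rot: [179.8, 0.1, 90.0]
wrist_force: [0.8, -0.3, -1.0]
width: 21.5
```

Run:
```python
from plant import arm
import cv2,numpy as np
s=arm.snapshot("scene"); r=arm.read_state(); print(r["t"],r["position"].round(1),r["wrist_force"].round(1),r["width"])
cv2.imwrite("pics/s3.png",cv2.resize(s["pixels"][140:280,270:430,::-1],None,fx=4,fy=4,interpolation=cv2.INTER_CUBIC))
```

```text
5.8 [526.9 -98.5 267.7] [ 1.1 -0.2  0.2] 21.169648378610926
```

View pics/s3.png

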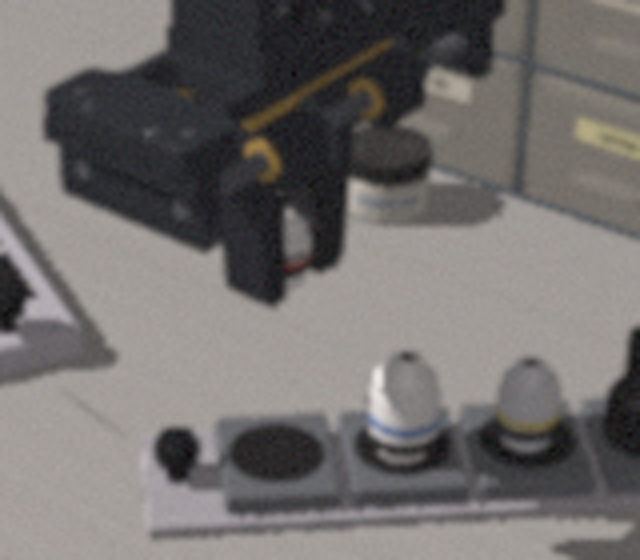

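{"fn": "send_rows", "kwargs": {"motion": [[0,0,0,1.5,0.4,0,1.8],[0,0,0,4,1,0,1.8],[0,0,0,7,1.8,0,1.8],[0,0,0,10.5,2.7,0,1.8],[0,0,0,14,3.5,0,1.8],[0,0,0,17.5,4.4,0,1.8],[0,0,0,21,5.3,0,1.8],[0,0,0,24.5,6.2,0,1.8]]}}

```text
t: 6.47
position: [587.5, 148.5, 263.4]
eef_rot: [-180.0, 0.0, 90.0]
wrist_force: [0.3, -0.3, -0.4]
width: 21.1
```

{"fn": "send_rows", "kwargs": {"motion": [[0,0,0,3,0.8,0,1.8],[0,0,0,5.5,1.4,0,1.8],[0,0,0,7.3,1.8,0.5,1.8],[0,0,0,8.34,2.11,1.5,1.8],[0,0,0,8.34,2.11,3,1.8],[0,0,0,8.34,2.11,4.5,1.8],[0,0,0,8.34,2.11,6,1.8],[0,0,0,8.34,2.11,7,1.8]]}}

```text
t: 7.13
position: [607.6, 229.5, 190.9]
eef_rot: [-179.8, 0.1, 90.0]
wrist_force: [0.2, -0.2, -0.6]
width: 21.4
```

{"fn": "send_rows", "kwargs": {"motion": [[0,0,0,0,0,0.3,1.8],[0,0,0,0,0,0.6,1.8],[0,0,0,0,0,0.8,1.8],[0,0,0,0,0,0.9,1.8],[0,0,0,0,0,0.93,1.8],[0,0,0,0,0,0.93,1.8],[0,0,0,0,0,0.93,1.8]]}}

```text
t: 7.72
position: [609.0, 230.3, 185.0]
eef_rot: [179.9, -0.0, 90.0]
wrist_force: [-0.2, -0.3, -1.0]
width: 21.1
```

Run:
```python
from plant import arm
import cv2,numpy as np
s=arm.snapshot("scene"); r=arm.read_state(); print(r["t"],r["position"].round(1),r["wrist_force"].round(1),r["width"])
cv2.imwrite("pics/s4.png",cv2.resize(s["pixels"][100:260,180:340,::-1],None,fx=3.7,fy=3.7,interpolation=cv2.INTER_CUBIC))
```

```text
7.7667 [608.9 230.3 184.8] [ 0.4 -0.6 -2. ] 21.31130042309752
```

View pics/s4.png

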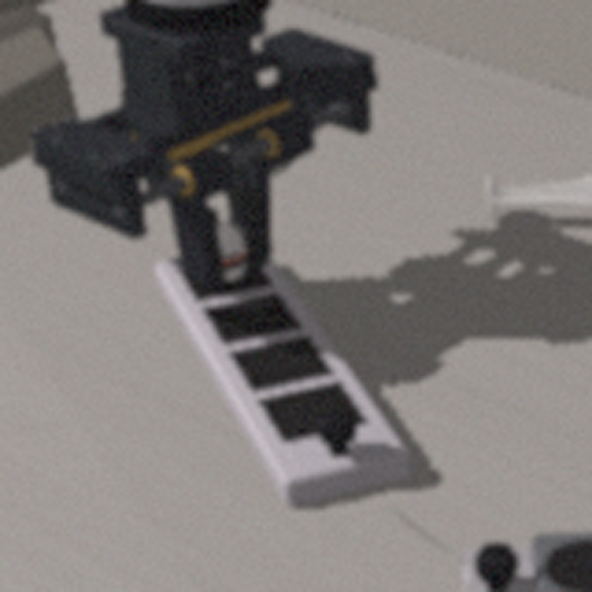

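{"fn": "send_rows", "kwargs": {"motion": [[0,0,0,0,0,0.05,1.8],[0,0,0,0,0,0.05,2.3],[0,0,0,0,0,0.05,2.6],[0,0,0,0,0,0.05,3],[0,0,0,0,0,0.05,3.6],[0,0,0,0,0,0.05,4.2],[0,0,0,0,0,0.05,4.6],[0,0,0,0,0,0.05,4.6]]}}

```text
t: 8.43
position: [608.7, 230.2, 183.8]
eef_rot: [180.0, -0.0, 90.0]
wrist_force: [-0.9, -0.3, 0.3]
width: 46.1
```

{"fn": "send_rows", "kwargs": {"motion": [[0,0,0,0,0,-0.5,4.6],[0,0,0,0,0,-2,4.8],[0,0,0,0,0,-4,5],[0,0,0,0,0,-6.5,5],[0,0,0,-2,-0.3,-8.05,5],[0,0,0,-5.5,-0.7,-8.05,5],[0,0,0,-9.5,-1.2,-8.05,5],[0,0,0,-13.5,-1.7,-8.05,5]]}}

```text
t: 9.1
position: [591.6, 94.5, 265.5]
eef_rot: [179.9, -0.0, 90.1]
wrist_force: [-0.1, -0.4, -1.3]
width: 49.9
```

{"fn": "send_rows", "kwargs": {"motion": [[0,0,0,-4,-0.5,0,5],[0,0,0,-8,-1,0,5],[0,0,0,-12,-1.5,0,5],[0,0,0,-16,-2,0,5],[0,0,0,-19.5,-2.5,0,5],[0,0,0,-22,-2.8,0,5],[0,0,0,-23.04,-2.96,0,5],[0,0,0,-23.04,-2.96,0,5]]}}

```text
t: 9.77
position: [561.8, -137.3, 264.7]
eef_rot: [180.0, 0.0, 89.8]
wrist_force: [0.5, 0.5, -0.1]
width: 49.9
```

Run:
```python
from plant import arm
import cv2,numpy as np
t=arm.snapshot("top");s=arm.snapshot("scene"); r=arm.read_state(); print(r["t"],r["position"].round(1),r["wrist_force"].round(1),r["width"])
a=cv2.resize(t["pixels"][180:275,175:300,::-1],None,fx=4,fy=4,interpolation=cv2.INTER_CUBIC)
b=cv2.resize(s["pixels"][150:245,210:300,::-1],None,fx=3.2,fy=4,interpolation=cv2.INTER_CUBIC)
cv2.imwrite("pics/s5.png",np.hstack([a,b]))
```

```text
9.8667 [ 562.1 -134.9  264.4] [-0.3  0.4 -0.2] 50.13923924124055
```

View pics/s5.png

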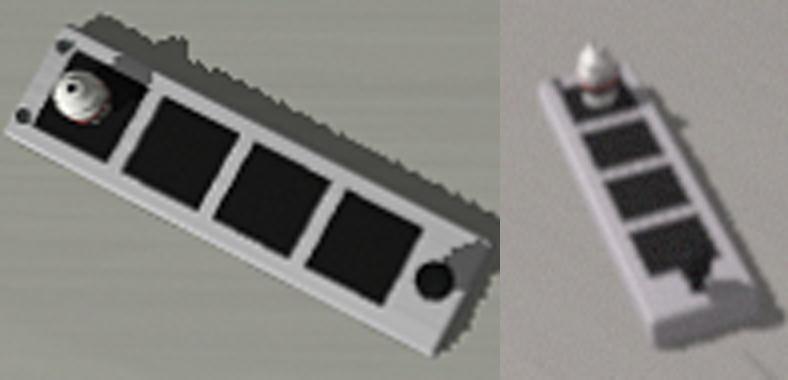

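```bash
python3 -c "
from h import *
s=np.load('top0.npz');print(plane(s,[(193,202)],46.)[0].round(1))"
```

```text
[609.3 229.4  46. ]
```

{"fn": "send_rows", "kwargs": {"motion": [[0,0,0,0,0,1.5,5],[0,0,0,0,0,3.5,5],[0,0,0,0,0,5.5,5],[0,0,0,0,0,6.8,5],[0,0,0,0,0,7.5,5],[0,0,0,0,0,7.85,5],[0,0,0,0,0,7.85,5],[0,0,0,0,0,7.85,4.5]]}}

```text
t: 10.53
position: [562.6, -134.9, 186.3]
eef_rot: [179.9, 0.0, 90.0]
wrist_force: [0.7, -0.5, -0.2]
width: 46.0
```

{"fn": "send_rows", "kwargs": {"motion": [[0,0,0,0,0,0,4],[0,0,0,0,0,0,3.5],[0,0,0,0,0,0,3.1],[0,0,0,0,0,0,2.8],[0,0,0,0,0,0,2.5],[0,0,0,0,0,0,2.2],[0,0,0,0,0,0,2],[0,0,0,0,0,0,2]]}}

```text
t: 11.2
position: [562.0, -135.3, 186.2]
eef_rot: [-180.0, 0.0, 90.0]
wrist_force: [-3.3, 0.4, 5.9]
width: 26.9
```

{"fn": "send_rows", "kwargs": {"motion": [[0,0,0,0,0,0,2],[0,0,0,0,0,0,2]]}}

```text
t: 11.37
position: [562.0, -135.3, 186.2]
eef_rot: [-180.0, 0.0, 90.0]
wrist_force: [-3.9, -0.4, 5.7]
width: 26.8
```

{"fn": "send_rows", "kwargs": {"motion": [[0,0,0,0,0,0,3],[0,0,0,0,0,0,3.3],[0,0,0,0,0,0.15,3.3],[0,0,0,0,0,0.25,3.3],[0,0,0,0,0,0.25,3],[0,0,0,0,0,0.25,2.6],[0,0,0,0,0,0.25,2.2],[0,0,0,0,0,0.25,2]]}}

```text
t: 12.03
position: [561.9, -135.1, 182.9]
eef_rot: [-180.0, -0.0, 90.0]
wrist_force: [0.1, 0.2, -0.2]
width: 26.3
```

{"fn": "send_rows", "kwargs": {"motion": [[0,0,0,0,0,0,2],[0,0,0,0,0,0,2],[0,0,0,0,0,0,2]]}}

```text
t: 12.28
position: [562.1, -135.2, 183.2]
eef_rot: [180.0, 0.0, 90.0]
wrist_force: [-0.5, 0.8, -1.1]
width: 26.4
```

{"fn": "send_rows", "kwargs": {"motion": [[0,0,0,0,0,-0.3,2],[0,0,0,0,0,-0.8,2],[0,0,0,0,0,-1.6,2],[0,0,0,0,0,-2.8,2],[0,0,0,0,0,-4.2,2],[0,0,0,0,0,-5.8,2],[0,0,0,0,0,-7.2,2],[0,0,0,0,0,-8,2]]}}

```text
t: 12.95
position: [562.9, -135.4, 266.6]
eef_rot: [179.8, 0.1, 90.0]
wrist_force: [-0.4, -0.1, -0.3]
width: 26.2
```

{"fn": "send_rows", "kwargs": {"motion": [[0,0,0,1.5,0.1,0,2],[0,0,0,4,0.3,0,2],[0,0,0,7,0.5,0,2],[0,0,0,10.5,0.8,0,2],[0,0,0,14,1,0,2],[0,0,0,17.5,1.3,0,2],[0,0,0,21,1.6,0,2],[0,0,0,24.5,1.8,0,2]]}}

```text
t: 13.62
position: [580.1, 111.5, 264.1]
eef_rot: [179.9, -0.0, 90.0]
wrist_force: [1.0, -0.1, 0.1]
width: 26.4
```

{"fn": "send_rows", "kwargs": {"motion": [[0,0,0,3,0.2,0,2],[0,0,0,5.5,0.4,0,2],[0,0,0,7,0.5,0.5,2],[0,0,0,7.35,0.57,1.5,2],[0,0,0,7.35,0.57,3,2],[0,0,0,7.35,0.57,4.5,2],[0,0,0,7.35,0.57,6,2],[0,0,0,7.35,0.57,7,2]]}}

```text
t: 14.28
position: [584.8, 181.8, 190.7]
eef_rot: [-179.8, 0.1, 90.0]
wrist_force: [-0.9, -0.3, -0.4]
width: 26.5
```

{"fn": "send_rows", "kwargs": {"motion": [[0,0,0,0,0,0.3,2],[0,0,0,0,0,0.6,2],[0,0,0,0,0,0.8,2],[0,0,0,0,0,0.9,2],[0,0,0,0,0,0.95,2],[0,0,0,0,0,0.96,2],[0,0,0,0,0,0.96,2]]}}

```text
t: 14.87
position: [586.0, 183.4, 184.2]
eef_rot: [179.9, -0.0, 90.0]
wrist_force: [-0.2, -0.3, -0.9]
width: 26.3
```

{"fn": "send_rows", "kwargs": {"motion": [[0,0,0,0,0,0.05,2],[0,0,0,0,0,0.05,2.7],[0,0,0,0,0,0.05,3],[0,0,0,0,0,0.05,3.4],[0,0,0,0,0,0.05,3.9],[0,0,0,0,0,0.05,4.4],[0,0,0,0,0,0.05,4.8],[0,0,0,0,0,0.05,4.8]]}}

```text
t: 15.53
position: [585.8, 183.3, 183.2]
eef_rot: [180.0, -0.0, 90.0]
wrist_force: [0.2, -0.3, 0.5]
width: 48.2
```

{"fn": "send_rows", "kwargs": {"motion": [[0,0,0,0,0,-0.5,4.8],[0,0,0,0,0,-2,4.8],[0,0,0,0,0,-4,4.8],[0,0,0,0,0,-6.5,4.8],[0,0,0,-2,0,-8,4.8],[0,0,0,-5.5,0.2,-8,4.8],[0,0,0,-9.5,0.3,-8,4.8],[0,0,0,-13.5,0.5,-8,4.8]]}}

```text
t: 16.2
position: [590.8, 47.6, 264.5]
eef_rot: [179.9, -0.0, 90.1]
wrist_force: [0.1, 0.0, 1.6]
width: 47.7
```

{"fn": "send_rows", "kwargs": {"motion": [[0,0,0,-4,0.2,0,4.8],[0,0,0,-8,0.3,0,4.8],[0,0,0,-12,0.5,0,4.8],[0,0,0,-15.5,0.6,0,4.8],[0,0,0,-18.5,0.7,0,4.8],[0,0,0,-20.8,0.8,0,4.8],[0,0,0,-21.98,0.82,0,4.8],[0,0,0,-21.98,0.82,0,4.8]]}}

```text
t: 16.87
position: [599.0, -173.7, 263.6]
eef_rot: [180.0, 0.0, 89.8]
wrist_force: [-0.7, -0.2, 0.3]
width: 48.1
```

{"fn": "send_rows", "kwargs": {"motion": [[0,0,0,0,0,1.5,4.8],[0,0,0,0,0,3.5,4.8],[0,0,0,0,0,5.5,4.8],[0,0,0,0,0,6.8,4.8],[0,0,0,0,0,7.6,4.8],[0,0,0,0,0,8,4.8],[0,0,0,0,0,8,4.8],[0,0,0,0,0,8,4.4]]}}

```text
t: 17.53
position: [599.5, -171.0, 183.8]
eef_rot: [179.9, 0.0, 90.0]
wrist_force: [0.7, -0.1, 0.3]
width: 44.3
```

{"fn": "send_rows", "kwargs": {"motion": [[0,0,0,0,0,0,4],[0,0,0,0,0,0,3.5],[0,0,0,0,0,0,3.1],[0,0,0,0,0,0,2.8],[0,0,0,0,0,0,2.5],[0,0,0,0,0,0,2.2],[0,0,0,0,0,0,1.8],[0,0,0,0,0,0,1.8]]}}

```text
t: 18.2
position: [598.9, -171.5, 183.3]
eef_rot: [-180.0, -0.0, 90.0]
wrist_force: [-1.4, 0.2, 2.2]
width: 23.6
```

Run:
```python
from plant import arm
import cv2,numpy as np
t=arm.snapshot("top");s=arm.snapshot("scene"); r=arm.read_state(); print(r["t"],r["position"].round(1),r["wrist_force"].round(1),r["width"])
a=cv2.resize(t["pixels"][180:275,175:275,::-1],None,fx=4,fy=4,interpolation=cv2.INTER_CUBIC)
b=cv2.resize(s["pixels"][185:280,310:410,::-1],None,fx=4,fy=4,interpolation=cv2.INTER_CUBIC)
cv2.imwrite("pics/s6.png",np.hstack([a,b]))
```

```text
18.3 [ 598.9 -171.5  183.3] [-2.1  0.1  2.7] 23.922857207733433
```

View pics/s6.png

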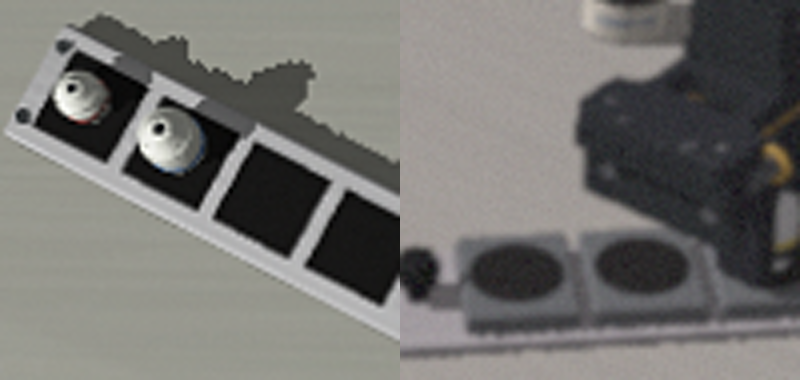

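{"fn": "send_rows", "kwargs": {"motion": [[0,0,0,0,0,-0.3,1.8],[0,0,0,0,0,-0.8,1.8],[0,0,0,0,0,-1.6,1.8],[0,0,0,0,0,-2.8,1.8],[0,0,0,0,0,-4.2,1.8],[0,0,0,0,0,-5.8,1.8],[0,0,0,0,0,-7.2,1.8],[0,0,0,0,0,-8,1.8]]}}

```text
t: 18.97
position: [599.9, -171.8, 266.7]
eef_rot: [179.8, 0.1, 90.0]
wrist_force: [0.5, -0.3, -1.6]
width: 23.3
```

{"fn": "send_rows", "kwargs": {"motion": [[0,0,0,1.5,-0.2,0,1.8],[0,0,0,4,-0.5,0,1.8],[0,0,0,7,-0.8,0,1.8],[0,0,0,10.5,-1.2,0,1.8],[0,0,0,14,-1.6,0,1.8],[0,0,0,17.5,-2,0,1.8],[0,0,0,21,-2.4,0,1.8],[0,0,0,24.5,-2.8,0,1.8]]}}

```text
t: 19.63
position: [569.6, 75.8, 262.7]
eef_rot: [-179.9, -0.0, 90.0]
wrist_force: [0.2, 0.1, -1.2]
width: 23.9
```

{"fn": "send_rows", "kwargs": {"motion": [[0,0,0,3,-0.4,0,1.8],[0,0,0,5,-0.6,0,1.8],[0,0,0,6.1,-0.75,0.5,1.8],[0,0,0,6.35,-0.79,1.5,1.8],[0,0,0,6.35,-0.79,3,1.8],[0,0,0,6.35,-0.79,4.5,1.8],[0,0,0,6.35,-0.79,6,1.8],[0,0,0,6.35,-0.79,7,1.8]]}}

```text
t: 20.3
position: [561.9, 135.9, 190.4]
eef_rot: [-179.8, 0.1, 89.9]
wrist_force: [-0.8, 0.5, -2.0]
width: 23.6
```

{"fn": "send_rows", "kwargs": {"motion": [[0,0,0,0,0,0.3,1.8],[0,0,0,0,0,0.6,1.8],[0,0,0,0,0,0.8,1.8],[0,0,0,0,0,0.9,1.8],[0,0,0,0,0,0.95,1.8],[0,0,0,0,0,0.96,1.8],[0,0,0,0,0,0.96,1.8]]}}

```text
t: 20.88
position: [563.4, 137.1, 184.1]
eef_rot: [179.9, -0.0, 90.0]
wrist_force: [-0.0, -0.3, -1.2]
width: 23.3
```

```bash
python3 -c "
from h import *
s=np.load('top0.npz');print(plane(s,[(215,212)],62.)[0].round(1))"
```

```text
[586.4 180.6  62. ]
```

{"fn": "send_rows", "kwargs": {"motion": [[0,0,0,0,0,0.05,1.8],[0,0,0,0,0,0.05,2.4],[0,0,0,0,0,0.05,2.8],[0,0,0,0,0,0.05,3.2],[0,0,0,0,0,0.05,3.7],[0,0,0,0,0,0.05,4.2],[0,0,0,0,0,0.05,4.6],[0,0,0,0,0,0.05,4.6]]}}

```text
t: 21.55
position: [563.1, 137.0, 183.1]
eef_rot: [180.0, -0.0, 90.0]
wrist_force: [-0.2, 0.5, 0.3]
width: 45.9
```

{"fn": "send_rows", "kwargs": {"motion": [[0,0,0,0,0,-0.5,4.6],[0,0,0,0,0,-2,4.6],[0,0,0,0,0,-4,5],[0,0,0,0,0,-6.5,6],[0,0,0,-2,0.2,-9,6],[0,0,0,-5.5,1.1,-10,6],[0,0,0,-9.3,2,-10,6],[0,0,0,-13,2.8,-10,6]]}}

```text
t: 22.22
position: [591.9, 6.1, 285.4]
eef_rot: [179.8, 0.0, 90.1]
wrist_force: [0.6, 0.5, -0.4]
width: 59.6
```

{"fn": "send_rows", "kwargs": {"motion": [[0,0,-6,-3.8,0.8,0,6],[0,0,-12,-7.6,1.6,0,6],[0,0,-18,-11.4,2.4,0,6],[0,0,-24,-15,3.1,0,6],[0,0,-30,-18,3.8,0,6],[0,0,-36,-20.5,4.3,0,6],[0,0,-42,-21.5,4.5,0,6],[0,0,-45,-21.5,4.5,0,6]]}}

```text
t: 22.88
position: [636.3, -211.1, 283.4]
eef_rot: [-180.0, 0.1, 135.1]
wrist_force: [-0.3, 0.2, -0.6]
width: 59.8
```

Run:
```python
from plant import arm
from h import *
for i in range(3): t=arm.snapshot("top")
s=arm.snapshot("scene"); r=arm.read_state(); print(r["t"],r["position"].round(1),r["eef_rot"],r["width"])
np.savez("top7.npz",**t)
a=cv2.resize(t["pixels"][180:275,175:275,::-1],None,fx=4,fy=4,interpolation=cv2.INTER_CUBIC)
b=cv2.resize(s["pixels"][160:260,380:480,::-1],None,fx=4,fy=3.8,interpolation=cv2.INTER_CUBIC)
cv2.imwrite("pics/s7.png",np.hstack([a,b]))
```

```text
23.0833 [ 635.9 -207.9  283.1] [ 1.79998855e+02 -1.74850076e-02  1.34898796e+02] 60.14645872409673
```

View pics/s7.png

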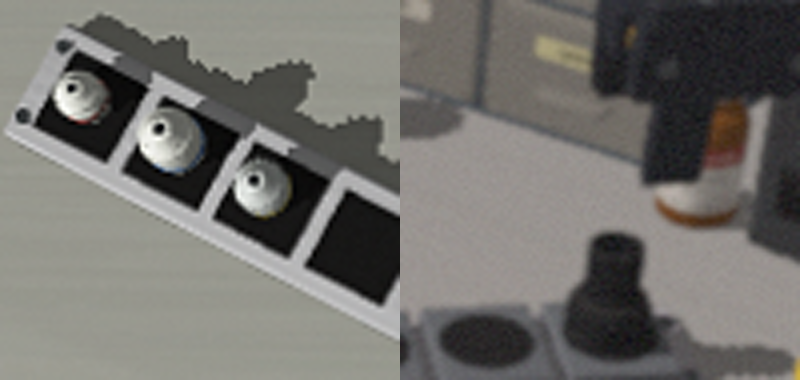

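{"fn": "send_rows", "kwargs": {"motion": [[0,0,0,0,0,1.5,6],[0,0,0,0,0,3.5,6],[0,0,0,0,0,5.5,6],[0,0,0,0,0,7.5,6],[0,0,0,0,0,9,6],[0,0,0,0,0,9.7,6],[0,0,0,0,0,9.9,6],[0,0,0,0,0,9.9,5.5]]}}

```text
t: 23.75
position: [636.0, -207.7, 183.7]
eef_rot: [-180.0, -0.0, 135.0]
wrist_force: [-0.3, -0.2, -1.0]
width: 56.1
```

{"fn": "send_rows", "kwargs": {"motion": [[0,0,0,0,0,0,5],[0,0,0,0,0,0,4.5],[0,0,0,0,0,0,4],[0,0,0,0,0,0,3.7],[0,0,0,0,0,0,3.4],[0,0,0,0,0,0,3.1],[0,0,0,0,0,0,2.8],[0,0,0,0,0,0,2.8]]}}

```text
t: 24.42
position: [636.5, -208.0, 184.8]
eef_rot: [180.0, 0.1, 135.0]
wrist_force: [0.5, 1.0, 3.7]
width: 32.1
```

{"fn": "send_rows", "kwargs": {"motion": [[0,0,0,0,0,0,2.8],[0,0,0,0,0,0,2.8]]}}

```text
t: 24.58
position: [636.5, -208.0, 184.8]
eef_rot: [180.0, 0.1, 135.0]
wrist_force: [-0.6, 0.6, 5.1]
width: 31.7
```

{"fn": "send_rows", "kwargs": {"motion": [[0,0,0,0,0,-0.3,2.8],[0,0,0,0,0,-0.8,2.8],[0,0,0,0,0,-1.6,2.8],[0,0,0,0,0,-2.8,2.8],[0,0,0,0,0,-4.2,2.8],[0,0,0,0,0,-5.8,2.8],[0,0,0,0,0,-7.2,2.8],[0,0,0,0,0,-8,2.8]]}}

```text
t: 25.25
position: [636.9, -208.3, 267.7]
eef_rot: [179.9, 0.2, 135.0]
wrist_force: [0.4, -0.7, -0.5]
width: 31.5
```

Run:
```python
from plant import arm
from h import *
s=arm.snapshot("scene"); r=arm.read_state(); print(r["t"],r["position"].round(1),r["wrist_force"],r["width"])
cv2.imwrite("pics/s8.png",cv2.resize(s["pixels"][130:270,370:510,::-1],None,fx=4,fy=4,interpolation=cv2.INTER_CUBIC))
t=np.load("top7.npz"); print(plane(t,[(175+253/4,180+180/4),(175+158/4,180+128/4),(175+72/4,180+88/4)],[54.,62,46]).round(1))
```

```text
25.3 [ 637.4 -208.5  268.8] [-0.25493258 -0.44793616  0.10426644] 31.850398523760383
[[563.8 137.1  54. ]
 [586.4 181.6  62. ]
 [609.3 229.4  46. ]]
```

View pics/s8.png

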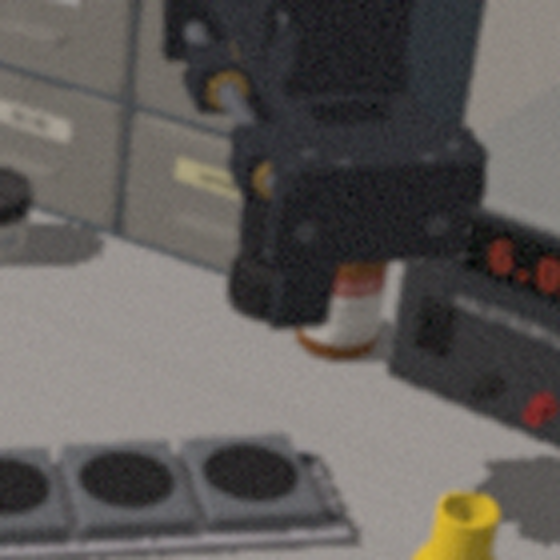

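Eyepiece is held, its block is bare, and the three placed objectives read within about 2 mm of their pad centres.

{"fn": "send_rows", "kwargs": {"motion": [[0,0,5,0,0,0,2.8],[0,0,11,0,0,0,2.8],[0,0,18,0,0,0,2.8],[0,0,25,0,0,0,2.8],[0,0,32,0,0,0,2.8],[0,0,38,0,0,0,2.8],[0,0,43,0,0,0,2.8],[0,0,45,0,0,0,2.8]]}}

```text
t: 25.97
position: [635.9, -207.9, 263.8]
eef_rot: [-180.0, -0.0, 89.8]
wrist_force: [0.7, 0.7, -1.5]
width: 31.7
```

{"fn": "send_rows", "kwargs": {"motion": [[0,0,0,1.5,-0.5,0,2.8],[0,0,0,4,-1.3,0,2.8],[0,0,0,7,-2.3,0,2.8],[0,0,0,10.5,-3.4,0,2.8],[0,0,0,14,-4.5,0,2.8],[0,0,0,17.5,-5.6,0,2.8],[0,0,0,21,-6.8,0,2.8],[0,0,0,24,-7.8,0,2.8]]}}

```text
t: 26.63
position: [556.1, 34.6, 263.9]
eef_rot: [-179.9, -0.0, 90.1]
wrist_force: [0.7, -0.1, -1.0]
width: 31.4
```

{"fn": "send_rows", "kwargs": {"motion": [[0,0,0,2.7,-0.8,0,2.8],[0,0,0,4.7,-1.5,0,2.8],[0,0,0,5.7,-1.8,0.5,2.8],[0,0,0,5.83,-1.83,1.5,2.8],[0,0,0,5.83,-1.83,3,2.8],[0,0,0,5.83,-1.83,4.5,2.8],[0,0,0,5.83,-1.83,6,2.8],[0,0,0,5.83,-1.83,7,2.8]]}}

```text
t: 27.3
position: [539.0, 89.3, 191.6]
eef_rot: [-179.8, 0.0, 90.0]
wrist_force: [0.9, -0.7, -1.2]
width: 32.2
```

{"fn": "send_rows", "kwargs": {"motion": [[0,0,0,0,0,0.3,2.8],[0,0,0,0,0,0.5,2.8],[0,0,0,0,0,0.7,2.8],[0,0,0,0,0,0.8,2.8],[0,0,0,0,0,0.88,2.8],[0,0,0,0,0,0.92,2.8],[0,0,0,0,0,0.92,2.8],[0,0,0,0,0,0.92,2.8]]}}

```text
t: 27.97
position: [539.9, 90.4, 185.2]
eef_rot: [180.0, -0.0, 90.0]
wrist_force: [-0.1, -0.9, -1.3]
width: 31.9
```

{"fn": "send_rows", "kwargs": {"motion": [[0,0,0,0,0,0.03,2.8],[0,0,0,0,0,0.06,2.8],[0,0,0,0,0,0.06,3.3],[0,0,0,0,0,0.06,3.6],[0,0,0,0,0,0.06,4],[0,0,0,0,0,0.06,4.5],[0,0,0,0,0,0.06,5],[0,0,0,0,0,0.06,5.4]]}}

```text
t: 28.63
position: [539.7, 90.3, 184.1]
eef_rot: [-180.0, 0.0, 90.0]
wrist_force: [0.6, 0.2, -0.4]
width: 53.3
```

{"fn": "send_rows", "kwargs": {"motion": [[0,0,0,0,0,-0.5,5.4],[0,0,0,0,0,-2,5.4],[0,0,0,0,0,-4,5.4],[0,0,0,0,0,-7,5.4],[0,0,0,0,0,-10,5.4],[0,0,0,-3,0,-12,5.4],[0,0,0,-6.5,0,-13,5.4],[0,0,0,-10,0,-14,5.4]]}}

```text
t: 29.3
position: [540.1, -10.1, 326.7]
eef_rot: [179.8, 0.0, 90.1]
wrist_force: [-0.3, -0.5, -0.6]
width: 54.0
```

{"fn": "send_rows", "kwargs": {"motion": [[0,0,0,-3.5,0,0,5.4],[0,0,0,-7,0,0,5.4],[0,0,0,-10.5,0,0,5.4],[0,0,0,-13.5,0,0,5.4],[0,0,0,-15,0,0,5.4],[0,0,0,-15,0,0,5.4],[0,0,0,-15,0,0,5.4]]}}

```text
t: 29.88
position: [539.6, -160.4, 324.4]
eef_rot: [180.0, -0.0, 89.9]
wrist_force: [0.6, 0.6, 0.3]
width: 54.0
```

Run:
```python
from plant import arm
from h import *
t=arm.snapshot("top");s=arm.snapshot("scene"); r=arm.read_state(); print(r["t"],r["position"].round(1),r["wrist_force"].round(1),r["width"])
np.savez("top9.npz",**t)
a=cv2.resize(t["pixels"][185:275,180:300,::-1],None,fx=4,fy=4,interpolation=cv2.INTER_CUBIC)
b=cv2.resize(s["pixels"][150:240,210:300,::-1],None,fx=3.2,fy=4,interpolation=cv2.INTER_CUBIC)
cv2.imwrite("pics/s9.png",np.hstack([a,b]))
C=cloud(t)
for u,v in[(196,204),(218,215),(240,226),(264,238)]:
    w=C[v-14:v+15,u-14:u+15].reshape(-1,3); h=w[(w[:,2]>26)&(w[:,2]<75)]; print(((h.min(0)+h.max(0))/2).round(1),h.max(0).round(1),np.median(h,0).round(1),len(h))
```

```text
29.9833 [ 539.6 -159.   324.2] [ 0.5  0.4 -0.2] 53.99909372177089
[599.7 216.1  41.5] [620.8 240.4  56. ] [607.  226.7  40.3] 133
[586.6 181.5  44.5] [600.5 195.4  62.4] [583.1 178.4  52.8] 221
[570.3 146.5  41.2] [588.8 168.5  55.9] [562.  134.5  46.5] 162
[540.7  91.3  45.2] [557.4 108.4  64.3] [538.1  89.4  49.6] 268
```

View pics/s9.png

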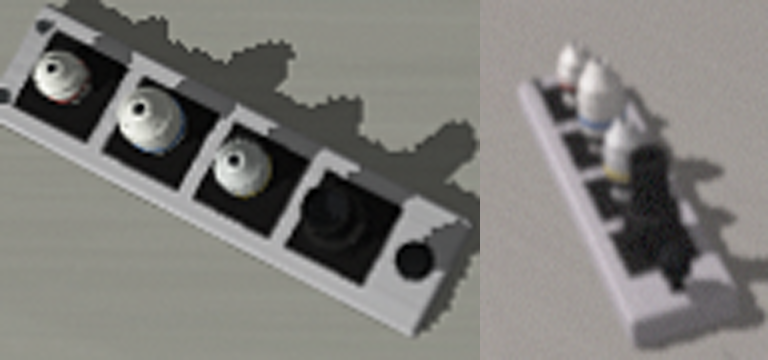

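```bash
python3 -c "
from plant import arm
print(arm.hand_in(), arm.read_state()['t'])"
```

```text
the job is handed in; nothing more can be done
the job is handed in; nothing more can be done
```

All four optics now stand upright on the aluminium rack in reverse order, and I handed the job in at about 30 s. From the pad farthest from the rack knob to the nearest, they are objective_4, objective_40, objective_10 and the black eyepiece.

- **Position:** In the top view, the tips of objective_4, objective_40 and objective_10 read within about 1, 2 and 1 mm of their pad centres. Objective_40 first read 2.7 mm off and 1.8 mm on the second reading. The eyepiece's depth points centre within about 1.5 mm of its pad, and the last picture shows all four clear of the fingers.
- **Force:** The wrist readings I checked stayed below about 7 N.
- **Not clean:** When I first closed on objective_4 and objective_40, the wrist read about 6 N upward, which suggested the fingers were on the taper. I reopened the fingers and took both 2.5 mm lower. The final depth mid-points for objective_4 and objective_10 were spoiled by stray points, so I relied on the tip readings for those two.

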